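Set out the hub parts on the workshop bench

TASK

Set out the hub parts for the next job: centre the bearing on top of the flange's round boss and stand the spacer tube upright, centred, on top of the bearing; lay the steel clevis block flat on the vise bed, midway between the two open jaws and in the middle of their width, with its long sides parallel to the jaw faces; and lay the big hex nut flat on the bench straight behind the flange (the side away from the robot, square off the middle of that edge), its centre 105 mm from the flange's centre. Leave the hole saw, the screwdriver and the jar where they are, let go of everything and leave it at rest.

Things in the scene. Friction and masses are not known exactly. Their poses are not given: they have to be found in the camera images.
- flange: Bearing flange, fixed: grey square plate 110 x 110 x 12 mm with a round hollow steel boss (44 mm outside, 24 mm bore) in its middle; the boss's flat top is 40 mm above the bench. Origin: centre of the underside, at bench height (z = 0); x and y square to the plate's edges, z up. +x points away from the robot within 0.25 rad: that is 'behind'.
- vise: Drill vise, fixed: dark steel base 235 x 120 mm, two jaws 124 mm apart face to face, screw and cross handle on the robot's side. Flat bed between the jaws 22 mm above the bench; jaws 110 mm wide, tops 52 mm above the bench, do not move. Origin: at bench height, midway between the jaw faces, mid-width; x from jaw to jaw (away from the robot within 0.25 rad), y along the jaw faces, z up.
- bearing_center (a point): Ball bearing: flat steel ring with a black seal band, 62 mm outside, 30 mm bore, 16 mm high, lying flat. Point: its centre, half-way up; z is its axis.
- spacer_center (a point): Spacer: plain aluminium tube, 38 mm outside, 28 mm bore, 40 mm high, standing upright. Point: its centre, half-way up; z is its axis.
- clevis_center (a point): Clevis block: dark steel fork block 60 x 36 x 24 mm (x, y, z), with a 14 mm wide slot cut through from the +x end to half its length; lying flat. Point: the centre of the 60 x 36 x 24 mm outline; x runs along its long sides, z up. Either end may point either way in the vise.
- nut_center (a point): Big hexagon nut, steel, 46 mm across flats, 53 mm across corners, 24 mm high, 30 mm hole, lying flat. Point: its centre, half-way up; z up; its x axis is square to one flat (flats every 60 degrees).
- holesaw_center (a point): Bystander: orange round hole saw 45 mm across with a 16 mm steel stub on top, 52 mm high in all, standing. Point: its centre, half-way up.
- screwdriver_grip (a point): Bystander: black-handled screwdriver 200 mm long, lying on the far part of the bench. Point: middle of its handle.
- jar_center (a point): Bystander: jar with a black lid, 64 mm across and 75 mm high, standing on the far part of the bench. Point: its centre, half-way up.

How it is judged:
By the outcome, as a careful person would: the job done as asked, in the order asked, and still so for the second after the job is handed in, with the robot touching nothing.
It also fails if it takes over 112 s, if anything falls off the work surface, if the arm or the gripper's body presses on something with over 40 N, if the wrist force passes 120 N, or if a joint passes its speed limit or range.

ROBOT

A 6-joint arm with a two-finger parallel gripper is mounted at the origin on the work surface. World frame = base frame: x ahead of the robot, y to its left, z up, the work surface at z = 0. Lengths are in m, angles in rad, forces in N, time in s.
With the tool pointing down it reaches from about 0.375 to 0.9 m from the base axis. Payload 3.1 kg.
Tool frame: the origin (TCP) lies on the centre line of the jaws, within the pads' length; the fingertips stand robot.nose_length ahead of it and the grasp point (between the pads) lies 6 mm ahead of it (robot.nose_length is the distance from the TCP to the fingertips, in m); z points along the fingers, y is the line along which they close (so a half turn about z gives the same grasp; the last joint's range is limited). The gripper opens to 87 mm and grips with 3 to 60 N. Pads are 19 mm wide; open, the fingers measure 117 mm over their backs; the gripper's body (75 mm by 190 mm) begins 51 mm behind the grasp point.
Start: joints at [-1.405, 0.527, 1.433, -0, 1.181, -0.178], TCP at [0.211, -0.588, 0.248] pointing down, gripper open.
Joint ranges: [-3.08, 3.08], [-0.75, 2.2], [0.22, 2.44], [-1.43, 4.57], [0, 2.65], [-2.85, 2.85]. Speed limits (rad/s): [2.79, 2.79, 3.14, 3.14, 3.14, 3.14].

INTERFACE

Orientations are given as a unit quaternion [x, y, z, w].
In Python, from rig import robot gives the robot as it stands.
- The arm moves only by the shell command python3 -m crank 'ROWS' [FORCE]. ROWS is JSON, one flat list of numbers, 7 for each row, row after row: the shift along the tool's x, y, z in mm, then the turn, a rotation vector about the tool's x, y, z in degrees, then the closure in counts, from 0 (fully open) to 255 (shut). In form: [x, y, z, ax, ay, az, fingers, x, y, z, ax, ay, az, fingers, ...]. A call has exactly 5 rows; each row is the pose to reach, as a shift and turn from the pose commanded when the call began, along the tool's axes at that moment; what a row does not reach only later rows make up. A row lasts 1/12 s, in which the tool goes at most 41.7 mm and 7.16 degrees, less where a joint would pass 70% of its speed; a pose out of reach is approached as far as the arm can. A call with a gripper value outside its range is refused whole. The fingers move at their own pace and stop on an object; FORCE is the grip in N (left out, the last holds). Time passes only in rows, so rows that repeat a pose let the fingers close, or fill a call up. It gives the time, the measured TCP pose, the force, the opening and the grip force at its end, in the units of the state.
- robot.get_obs(): the state, without advancing time (a new reading comes with each control period).
- robot.camera(name): name is "scene" or "top" or "wrist"; returns a dict with "pixels" (384x512x3 uint8, red, green, blue), "intrinsics" (3x3 intrinsics, pixels), "extrinsics" (4x4, takes a point from camera to world coordinates); the wrist camera has in their place "mount" (4x4, takes a point from camera to tool coordinates, whose origin is the TCP and whose axes are the flange's). Camera axes: x right, y down, z forward; pixel columns grow to the right and rows downward; lengths in m; the calibration is good to about 2 mm. A picture is of the moment at which its call begins: read the wrist's pose just before it. There is no depth.
- robot.hand_in(): hands the job in; it is judged then, once.
The state is a dict: "time": time; "q": joint angles; "joint_velocities": joint speeds; "joint_torque": joint torques, N m; "position": TCP position; "tool_rot": TCP orientation; "ft_force": force on the tool from outside, world axes, zero at the start; "moment": the same for the moment, N m; "grip_width": finger opening in m; "grip_force": force on a finger pad.
Only numpy, scipy, OpenCV 4.12 (cv2) and the standard library are available. Lean on these libraries where they do the work, as an engineer would, in place of code of your own. Each camera call takes 0.05 s, during which the arm holds its last target. There are 200 camera calls.

## Working session

There is one attempt and no reset: what is moved stays moved. The work goes in short steps, Python scripts to look and compute and a shell command to move; the robot and the scene stay as the last step left them, time stands still between calls to the robot, and variables do not carry over. Pictures are saved under pics/ and viewed, at most 14 in all, crops included, and the job is handed in when it is done.

```bash
ls; mkdir -p pics; python3 - <<'E'
from rig import robot
import cv2,json
o=robot.get_obs(); print(o, robot.nose_length)
for n in ['scene','top','wrist']:
    c=robot.camera(n); cv2.imwrite(f'pics/{n}0.png',cv2.resize(c['pixels'][:,:,::-1],(800,600),interpolation=cv2.INTER_CUBIC))
    cv2.imwrite(f'raw_{n}0.png',c['pixels'][:,:,::-1])
    print(n,c['intrinsics'].tolist(), (c.get('extrinsics') if 'extrinsics' in c else c['mount']).round(4).tolist())
E
```

```text
pics
{'time': 0.0, 'q': array([-1.40447936e+00,  5.28443141e-01,  1.43393039e+00,  1.89736334e-06,
        1.18139139e+00, -1.78495689e-01]), 'joint_velocities': array([ 1.31678985e-03,  1.29992004e-04,  7.29600451e-04,  1.42122118e-04,
       -1.52299342e-05, -1.77966477e-04]), 'joint_torque': array([-7.00044166e-04, -4.40039349e+01, -1.76592708e+01,  6.32393430e-02,
        5.82275062e-02, -1.73384715e-04]), 'position': array([ 0.21117686, -0.58750612,  0.24657679]), 'tool_rot': array([ 9.85174287e-01,  1.71553038e-01,  7.49108056e-06, -1.08610951e-03]), 'ft_force': array([ 0.31228176,  0.48604994, -1.10056382]), 'moment': array([ 0.02472107, -0.00157938,  0.0102009 ]), 'grip_force': 0.0, 'grip_width': 0.08714058451518499} 0.025
scene [[419.0668923366634, 0.0, 257.3307569516534], [0.0, 419.0668923366634, 191.18674804146815], [0.0, 0.0, 1.0]] [[-0.7443, 0.541, -0.3915, 1.0573], [0.6676, 0.6166, -0.4172, 0.4713], [0.0157, -0.5719, -0.8201, 0.985], [0.0, 0.0, 0.0, 1.0]]
top [[350.2964096938928, 0.0, 256.44240537453], [0.0, 350.2964096938928, 189.1274810901867], [0.0, 0.0, 1.0]] [[-0.0231, -0.9967, 0.0772, 0.5267], [-0.9997, 0.0236, 0.0054, 0.0045], [-0.0072, -0.0771, -0.997, 0.964], [0.0, 0.0, 0.0, 1.0]]
wrist [[344.65779310084923, 0.0, 249.03809158234768], [0.0, 344.65779310084923, 193.2796159503114], [0.0, 0.0, 1.0]] [[0.0016, -0.9541, -0.2996, 0.0841], [1.0, 0.0018, -0.0003, 0.0004], [0.0008, -0.2996, 0.9541, -0.1385], [0.0, 0.0, 0.0, 1.0]]
```

View pics/top0.png

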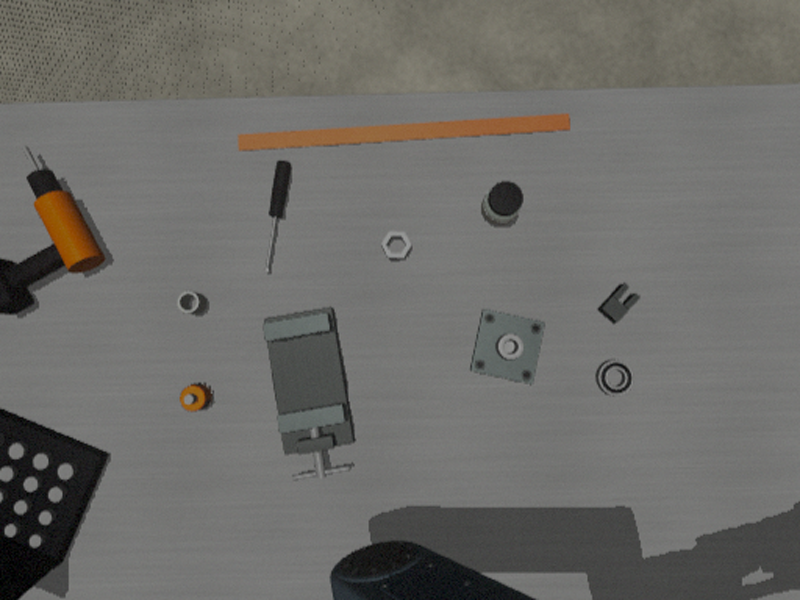

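View pics/scene0.png

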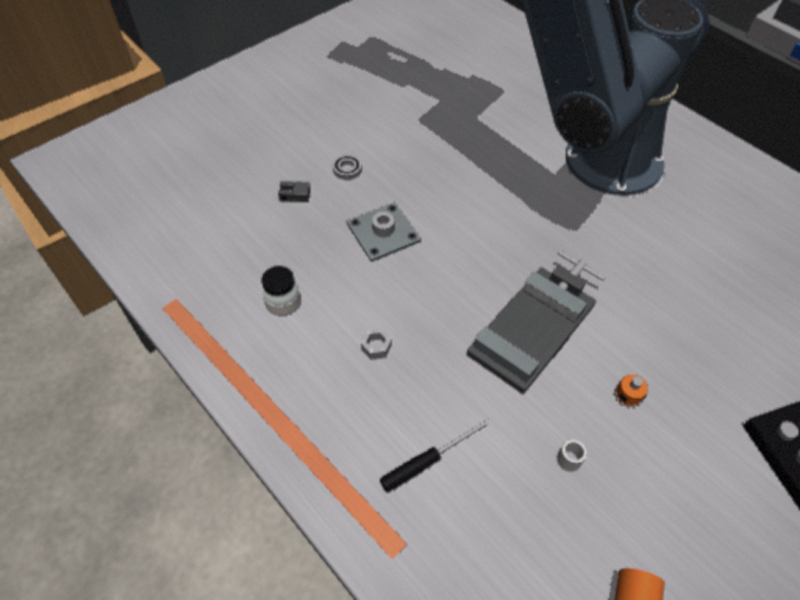

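The top view shows, at 800x600 scale: bearing (614,377), boss (510,346), clevis (619,302), nut (397,245), spacer (189,302), hole saw (194,398), vise bed (311,373) and jar (503,200). The scene view shows the same things: bearing (347,166), boss (383,220), clevis (295,190), nut (376,344), spacer rim (573,446) and jar lid (279,282).

```bash
cat > h.py <<'E'
import numpy as np, cv2
from scipy.spatial.transform import Rotation as Ro
from rig import robot
def pose():
    o=robot.get_obs(); T=np.eye(4); T[:3,:3]=Ro.from_quat(o['tool_rot']).as_matrix(); T[:3,3]=o['position']; return T,o
def cam(n,name=None):
    T,_=pose(); c=robot.camera(n)
    E=np.array(c['extrinsics']) if 'extrinsics' in c else T@np.array(c['mount'])
    im=np.ascontiguousarray(c['pixels'][:,:,::-1])
    if name:
        cv2.imwrite(f'raw_{name}.png',im); np.savez(f'cal_{name}.npz',K=c['intrinsics'],E=E)
    return im,np.array(c['intrinsics']),E
def load(name):
    z=np.load(f'cal_{name}.npz'); return cv2.imread(f'raw_{name}.png'),z['K'],z['E']
def dirs(K,E,uv):
    uv=np.atleast_2d(np.asarray(uv,float)); d=np.c_[uv,np.ones(len(uv))]@np.linalg.inv(K).T
    return d@E[:3,:3].T
def onz(K,E,uv,z):
    d=dirs(K,E,uv); o=E[:3,3]; return o+d*((z-o[2])/d[:,2])[:,None]
def tri(views):   # [(K,E,uv),..] -> point, miss
    A=np.zeros((3,3));b=np.zeros(3);L=[]
    for K,E,uv in views:
        d=dirs(K,E,uv)[0]; d/=np.linalg.norm(d); P=np.eye(3)-np.outer(d,d); A+=P;b+=P@E[:3,3]; L.append((P,E[:3,3]))
    x=np.linalg.solve(A,b); return x,max(np.linalg.norm(P@(x-o)) for P,o in L)
def proj(K,E,p):
    c=np.linalg.inv(E)@np.append(p,1); q=K@c[:3]; return q[:2]/q[2]
def down(yaw): return (Ro.from_euler('z',yaw)*Ro.from_euler('x',np.pi)).as_matrix()
def delta(xyz,yaw):
    T,o=pose(); R=T[:3,:3]; s=R.T@(np.array(xyz)-T[:3,3])*1000
    a=Ro.from_matrix(R.T@down(yaw)).as_rotvec(degrees=True)
    print('delta',s.round(1),a.round(2),'| t',round(o['time'],2),'pos',o['position'].round(4),'w',round(o['grip_width'],4),'gf',round(o['grip_force'],1))
E
python3 - <<'E'
from h import *
it,Kt,Et=cam('top','top0'); i2,Ks,Es=cam('scene','scene0')
f=lambda p:(np.array(p)+.5)/1.5625-.5
for n,a,b in [('bearing',(614,377),(347,165)),('boss',(510,346),(383,220)),('clevis',(616,304),(295,189)),('nut',(397,245),(376,343)),('spacer',(189,302),(573,446)),('jar',(505,198),(279,282)),('saw',(191,398),(637,382))]:
    x,m=tri([(Kt,Et,f(a)),(Ks,Es,f(b))]); print(n,x.round(4),round(m,4))
print('visebed',onz(Kt,Et,f((311,373)),.022))
print('visebed corners',onz(Kt,Et,[f(p) for p in [(267,336),(330,332),(345,404),(279,416)]],.022).round(3))
E
python3 -c "
from h import *
delta((.40,-.2,.20),0)"
```

```text
bearing [ 0.4527 -0.3526  0.0164] 0.0011
boss [ 0.5097 -0.1721  0.0388] 0.0005
clevis [ 0.5783 -0.3619  0.0217] 0.0025
nut [0.6896 0.015  0.0125] 0.0006
spacer [0.5958 0.3671 0.0457] 0.0
jar [ 0.7554 -0.1673  0.0634] 0.0012
saw [0.4343 0.3643 0.0455] 0.0019
visebed [[0.47092308 0.16647803 0.022     ]]
visebed corners [[0.536 0.242 0.022]
 [0.54  0.133 0.022]
 [0.417 0.109 0.022]
 [0.4   0.222 0.022]]
delta [ 308.8 -301.2   47.4] [-0.06 -0.   19.75] | t 0.25 pos [ 0.2112 -0.5879  0.2471] w 0.0872 gf 0.0
```

```bash
python3 -m crank '[155,-92,0,0,0,19.75,0,155,-92,0,0,0,19.75,0,155,-92,0,0,0,19.75,0,155,-92,0,0,0,19.75,0,155,-92,0,0,0,19.75,0]' 
python3 -m crank '[125,-150,0,0,0,0,0,125,-150,0,0,0,0,0,125,-150,0,0,0,0,0,125,-150,0,0,0,0,0,125,-150,0,0,0,0,0]' 
python3 -c "
from h import *
delta((.48,-.26,.25),0)"
```

```text
time: 0.67
position: [0.3283, -0.4439, 0.2473]
tool_rot: [1.0, 0.002, 0.0, -0.002]
ft_force: [-0.3, 0.4, 0.3]
grip_width: 0.0871
grip_force: 0.0
time: 1.08
position: [0.4526, -0.2966, 0.2476]
tool_rot: [1.0, 0.001, 0.0, -0.0]
ft_force: [0.7, 0.5, 0.0]
grip_width: 0.0874
grip_force: 0.0
delta [ 27.5 -36.5  -2.3] [-0.04 -0.03  0.1 ] | t 1.08 pos [ 0.4526 -0.2966  0.2476] w 0.0874 gf 0.0
```

```bash
python3 -c "
from h import *
cam('wrist','w1')" ; python3 -m crank '[27,-36,0,0,0,0,0,27,-36,0,0,0,0,0,27,-36,0,0,0,0,0,27,-36,0,0,0,0,0,27,-36,0,0,0,0,0]' >/dev/null
python3 - <<'E'
from h import *
im,K,E=cam('wrist','w2')
cv2.imwrite('pics/w2.png',cv2.resize(im,(800,600),interpolation=cv2.INTER_CUBIC))
for n,p in [('bearing',(.4527,-.3526,.016)),('boss',(.5097,-.1721,.04)),('clevis',(.5783,-.3619,.024))]: print(n,proj(K,E,p).round(1))
E
```

```text
bearing [328.1 187.1]
boss [157.3 139.2]
clevis [348.2  67.3]
```

View pics/w2.png

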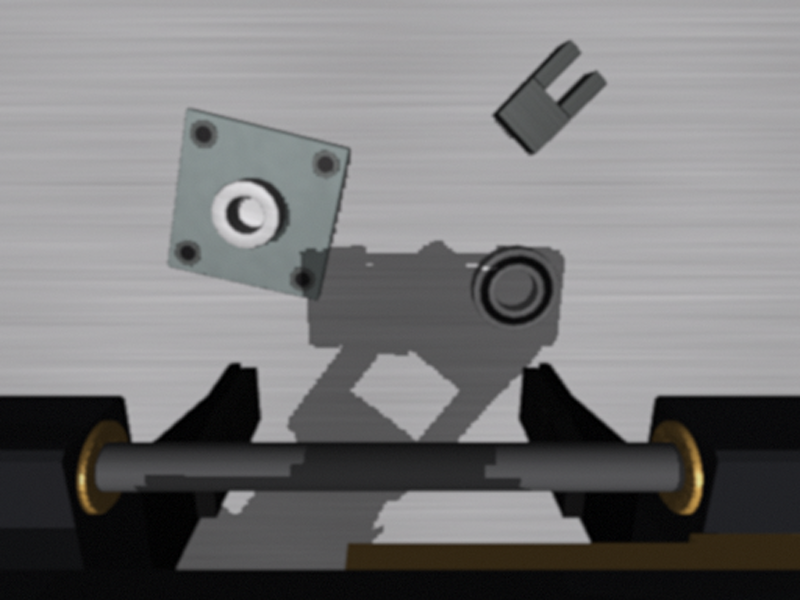

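```bash
cat > det.py <<'E'
from h import *
def blob(im,K,E,p,r,lo,hi,z,pick='max',hsv=None):
    """contour around projected point p, radius r (m) roi, gray range -> pixel contour"""
    u=proj(K,E,p); s=np.linalg.norm(proj(K,E,np.array(p)+[0,r,0])-u)
    g=cv2.cvtColor(im,cv2.COLOR_BGR2GRAY); m=cv2.inRange(g,lo,hi); k=np.zeros_like(m); cv2.circle(k,tuple(int(v) for v in u.round()),int(s),255,-1); m&=k
    cs,_=cv2.findContours(m,cv2.RETR_EXTERNAL,cv2.CHAIN_APPROX_NONE)
    return max(cs,key=cv2.contourArea)[:,0,:].astype(float) if cs else None
def circ(K,E,c,z):
    w=onz(K,E,c,z)[:,:2].astype(np.float32)
    h=cv2.convexHull((w*1000).astype(np.float32))
    w=cv2.convexHull((w*1000).astype(np.float32))
    e=cv2.fitEllipse(w); return np.array(e[0])/1000,np.array(e[1])
E
python3 - <<'E'
from det import *
ob={'bearing':((.4527,-.3526,.016),.032,0,45),'boss':((.5097,-.1721,.04),.028,185,255),'clevis':((.5783,-.3619,.024),.05,0,105)}
V={}
for v in ['w1','w2']:
    im,K,E=load(v); g=cv2.cvtColor(im,cv2.COLOR_BGR2GRAY)
    for n,(p,r,lo,hi) in ob.items():
        u=proj(K,E,p); c=blob(im,K,E,p,r,lo,hi,p[2])
        if c is None: print(v,n,'none'); continue
        ee=cv2.fitEllipse(c.astype(np.float32)); V.setdefault(n,[]).append((K,E,ee[0]))
        print(v,n,len(c),'pix',np.round(ee[0],1),np.round(ee[1],1),'world',*circ(K,E,c,p[2]))
        if n=='clevis': 
            R=cv2.minAreaRect((onz(K,E,c,.024)[:,:2]*1000).astype(np.float32)); print('  rect',R)
    # gray profile through bearing row
    u=proj(K,E,ob['bearing'][0]).round().astype(int); print(g[u[1],u[0]-34:u[0]+34])
    f=lambda p:(np.array(p)+.5)/1.5625-.5
for n,x in V.items(): print(n,tri(x))
im,K,E=load('w2')
q=onz(K,E,[f(p) for p in [(188,108),(350,148),(318,299),(168,266)]],.012)
print('plate',q.round(4),q.mean(0),[np.linalg.norm(q[i]-q[i-1]).round(4) for i in range(4)])
a=(q[0]+q[1]-q[2]-q[3]); b=(q[0]+q[3]-q[1]-q[2]); print('yaw',np.arctan2(a[1],a[0]),np.arctan2(-b[0],b[1]))
E
```

```text
w1 bearing 126 pix [302.4 164.2] [42.8 45.9] world [ 0.45372086 -0.35455649] [49.33111191 50.3560257 ]
w1 boss 114 pix [122.1 110.4] [37.7 42.7] world [ 0.51228827 -0.17169435] [38.86291504 39.90374374]
w1 clevis 213 pix [320.   37.7] [42.  80.4] world [ 0.58113477 -0.36497247] [56.30269623 69.0931778 ]
  rect ((581.0971069335938, -364.7155456542969), (36.61397933959961, 63.0802001953125), 45.989261627197266)
[86 87 86 86 88 87 87 79 70 80 94 92 74 47 21 11 11 14 41 75 95 96 89 84
 85 88 88 88 87 88 87 87 87 88 88 88 87 87 87 87 86 86 88 88 88 87 82 66
 47 43 63 83 91 84 64 34 16 11 12 29 58 84 94 90 83 82 87 89]
w2 bearing 125 pix [330.  185.3] [41.7 45.8] world [ 0.45424841 -0.35458521] [50.19161606 50.7457962 ]
w2 boss 112 pix [156.5 136.2] [37.6 40.9] world [ 0.51224872 -0.17139877] [39.37512207 40.28328323]
w2 clevis 201 pix [349.7  63.6] [42.7 78.5] world [ 0.58327051 -0.36472031] [45.56919861 81.22171783]
  rect ((582.1358032226562, -363.7612609863281), (37.636810302734375, 63.80024719238281), 46.14544677734375)
[ 88  88  88  88  89  90  84  67  54  71  92  94  82  56  25  12  11  16
  44  75  97  97  90  88  89  89  89  89  90  89  89  91  90  88  89  88
  89  89  89  89  89  91  90  88  81  63  47  39  40  56  77  91  89  70
  43  22   9  12  26  51  80  91  92  87 101 136 165 172]
bearing (array([ 0.45347821, -0.35533994,  0.01241646]), np.float64(0.00022747490753399072))
boss (array([ 0.51245809, -0.17106661,  0.03838536]), np.float64(5.85191060238515e-05))
clevis (array([ 0.5824546 , -0.36706167,  0.00919562]), np.float64(0.000166075082880446))
plate [[ 0.5771 -0.1323  0.012 ]
 [ 0.5521 -0.2377  0.012 ]
 [ 0.4465 -0.2122  0.012 ]
 [ 0.471  -0.1063  0.012 ]] [ 0.51168679 -0.1721232   0.012     ] [np.float64(0.1092), np.float64(0.1083), np.float64(0.1086), np.float64(0.1088)]
yaw -0.2389309967192004 -0.23040040329749206
```

The wrist picture shows the flange with its boss top at about (247,213), the bearing at (514,288), the clevis at (550,97) and the fingers at the bottom. The measured sizes and heights match the text. Next I go for the bearing.

```bash
python3 -c "
from h import *
delta((.454,-.3546,.028),0)"
```

```text
delta [-23.3  90.2 219.5] [ 0.02  0.02 -0.08] | t 1.6 pos [ 0.4774 -0.2644  0.2475] w 0.0871 gf 0.0
```

```bash
python3 -m crank '[-23,90,20,0,0,0,0,-23,90,60,0,0,0,0,-23,90,100,0,0,0,0,-23,90,140,0,0,0,0,-23,90,150,0,0,0,0]' >/dev/null;  python3 -m crank '[0,0,0,0,0,0,0,0,0,0,0,0,0,0,0,0,35,0,0,0,0,0,0,50,0,0,0,0,0,0,50,0,0,0,0]' >/dev/null
python3 -c "
from h import *
delta((.454,-.3546,.028),0)"
```

```text
delta [-0.8  1.5 19.5] [-0.05  0.04 -0.  ] | t 2.43 pos [ 0.4548 -0.3531  0.0475] w 0.087 gf 0.0
```

```bash
python3 -m crank '[-1,1.5,19.5,0,0,0,0,-1,1.5,19.5,0,0,0,0,-1,1.5,19.5,0,0,0,0,-1,1.5,19.5,0,0,0,255,-1,1.5,19.5,0,0,0,255]' 20|grep -E "pos|ft|grip"
python3 -m crank '[0,0,0,0,0,0,255,0,0,0,0,0,0,255,0,0,0,0,0,0,255,0,0,0,0,0,0,255,0,0,0,0,0,0,255]'|grep -E "pos|ft|grip"
```

```text
position: [0.455, -0.3555, 0.0301]
ft_force: [0.0, -0.2, 0.1]
grip_width: 0.0802
grip_force: 0.0
position: [0.4542, -0.3549, 0.0286]
ft_force: [0.1, -0.4, 4.5]
grip_width: 0.0606
grip_force: 19.9
```

```bash
python3 -m crank '[0,0,-35,0,0,0,255,0,0,-70,0,0,0,255,0,0,-100,0,0,0,255,0,0,-100,0,0,0,255,0,0,-100,0,0,0,255]'|grep -E "pos|ft|grip"
python3 - <<'E'
from h import *
im,K,E=cam('wrist','w3')
cv2.imwrite('pics/w3.png',cv2.resize(im,(800,600),interpolation=cv2.INTER_CUBIC))
T,o=pose(); print(o['position'],proj(K,E,o['position']-[0,0,.012]))
delta((.5122,-.1715,.13),0)
E
```

```text
position: [0.4546, -0.3553, 0.1293]
ft_force: [-0.9, 0.1, -3.1]
grip_width: 0.0607
grip_force: 19.9
[ 0.45367069 -0.35429341  0.12779304] [247.2307835  265.28612737]
delta [  58.6 -182.8   -2.1] [-0.03  0.03  0.01] | t 3.73 pos [ 0.4537 -0.3543  0.1278] w 0.0603 gf 19.9
```

View pics/w3.png

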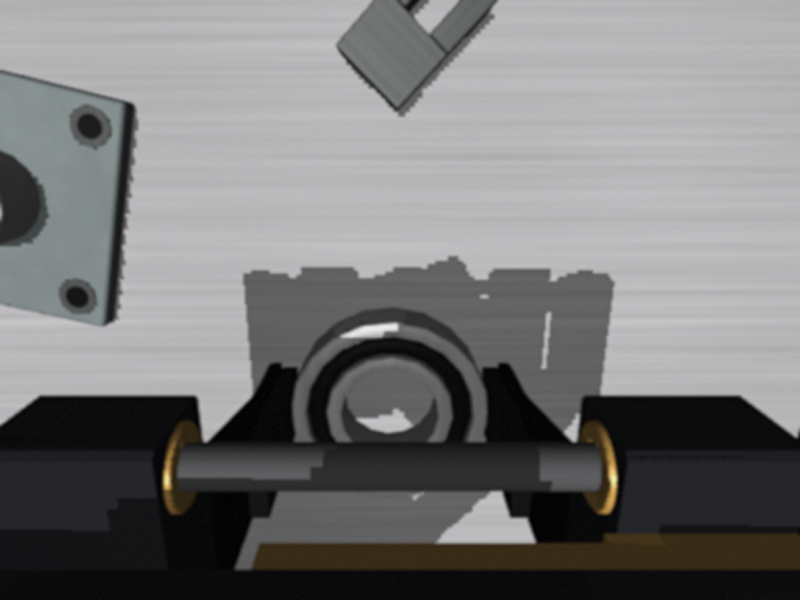

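The wrist picture shows the bearing held between the fingers with its bore at about (390,403). The expected column was 387, so the camera bias is about 1 mm in y. I fit it next.

```bash
python3 - <<'E'
from det import *
from scipy.optimize import least_squares
im,K,E=load('w3'); g=cv2.cvtColor(im,cv2.COLOR_BGR2GRAY)
T=E@np.linalg.inv(robot.camera('wrist')['mount']); p=T[:3,3]; z=p[2]-.012; print(p)
c0=np.array([250,259]) # bore centre px
pts=[]
for a in np.radians(np.arange(-165,-14,3)):   # upper rays: bore(bright->) find dark band inner/outer edges
    r=np.arange(28,75,.25); xy=c0+np.c_[np.cos(a)*r,np.sin(a)*r]
    v=cv2.remap(g,xy[:,0].astype(np.float32)[None],xy[:,1].astype(np.float32)[None],cv2.INTER_LINEAR)[0].astype(float)
    d=np.where(v<40)[0]
    if len(d): pts.append(xy[d[0]])
w=onz(K,E,pts,z)[:,:2]
s=least_squares(lambda q:np.hypot(*(w-q[:2]).T)-q[2],[p[0],p[1],.02],loss='soft_l1',f_scale=.0005).x
print(len(pts),s,'offset obj-TCP',(s[:2]-p[:2])*1000, 'rms',np.std(np.hypot(*(w-s[:2]).T)-s[2]))
E
```

```text
[ 0.45462314 -0.35529533  0.12930543]
51 [ 0.45545895 -0.3551183   0.01965159] offset obj-TCP [0.8358145 0.1770312] rms 7.566408204770857e-05
```

```bash
python3 -m crank '[-20,-40,-20,0,0,0,255,-35,-80,-20,0,0,0,255,-35,-120,-20,0,0,0,255,-35,-160,-20,0,0,0,255,-35,-184,-20,0,0,0,255]'|grep -E "pos|grip"
python3 -m crank '[0,0,0,0,0,0,255,0,0,0,0,0,0,255,0,0,0,0,0,0,255,0,0,0,0,0,0,255,0,0,0,0,0,0,255]'|grep -E "pos|grip"
cat >> det.py <<'E'
def avgcam(name,n=5):
    P=[];Q=[]
    for i in range(n):
        T,o=pose(); P.append(o['position']);Q.append(o['tool_rot'])
        if i==n-1: im=robot.camera('wrist')
        else: robot.camera('wrist')
    T=np.eye(4);T[:3,3]=np.mean(P,0);T[:3,:3]=Ro.from_quat(Q).mean().as_matrix()
    print('pose',T[:3,3].round(4),'sd',np.std(P,0).round(4),'rot',Ro.from_matrix(down(0).T@T[:3,:3]).as_rotvec(degrees=True).round(2))
    E=T@im['mount']; b=np.ascontiguousarray(im['pixels'][:,:,::-1]); cv2.imwrite(f'raw_{name}.png',b); np.savez(f'cal_{name}.npz',K=im['intrinsics'],E=E,T=T)
    return b,np.array(im['intrinsics']),E,T
E
python3 - <<'E'
from det import *
im,K,E,T=avgcam('w4')
c=blob(im,K,E,(.5122,-.1715,.04),.028,185,255,.04); m,d=circ(K,E,c,.04); print('boss',m,d,'rel tool', (T[:3,:3].T@(np.append(m,.04)-T[:3,3])*1000).round(1))
E
```

```text
position: [0.4156, -0.1661, 0.1462]
grip_width: 0.0603
grip_force: 19.9
position: [0.4193, -0.172, 0.1476]
grip_width: 0.06
grip_force: 19.9
pose [ 0.4192 -0.1717  0.1478] sd [0.0001 0.0002 0.0001] rot [-0.01  0.    0.08]
boss [ 0.51221387 -0.17158652] [41.5141983  41.83164978] rel tool [ 93.   -0.2 107.8]
```

```bash
python3 -m crank '[40,0,0,0,0,0,255,80,0,0,0,0,0,255,92.2,0,0,0,0,0,255,92.2,0,0,0,0,0,255,92.2,0,0,0,0,0,255]'|grep -E "pos|grip"
python3 -m crank '[0,0,35,0,0,0,255,0,0,65,0,0,0,255,0,0,74,0,0,0,255,0,0,74,0,0,0,255,0,0,74,0,0,0,255]'|grep -E "pos|ft|grip"
python3 -m crank '[0,0,2,0,0,0,255,0,0,4,0,0,0,255,0,0,5,0,0,0,255,0,0,5,0,0,0,255,0,0,5,0,0,0,255]'|grep -E "pos|ft|grip"
```

```text
position: [0.5111, -0.1705, 0.1477]
grip_width: 0.0604
grip_force: 19.9
position: [0.5102, -0.1706, 0.0741]
ft_force: [0.2, 0.2, -2.1]
grip_width: 0.0603
grip_force: 19.9
position: [0.5115, -0.1708, 0.0696]
ft_force: [-0.7, -0.5, -1.9]
grip_width: 0.0603
grip_force: 19.9
```

```bash
python3 -m crank '[0,0,1,0,0,0,255,0,0,1,0,0,0,255,0,0,1.5,0,0,0,255,0,0,1.5,0,0,0,255,0,0,1.5,0,0,0,255]'|grep -E "pos|ft"; python3 -c "
from h import *
for i in range(4): robot.camera('wrist')
delta((.5114,-.1716,.068),0); print(pose()[1]['ft_force'])"
```

```text
position: [0.5115, -0.1708, 0.0685]
ft_force: [-0.4, 0.1, 6.2]
delta [-0.2  0.8  0.5] [ 0.03 -0.05  0.01] | t 6.73 pos [ 0.5116 -0.1708  0.0685] w 0.0606 gf 19.9
[-0.21234819 -0.01522494  5.15930717]
```

```bash
python3 -m crank '[0,0.8,-2,0,0,0,255,0,0.8,-2,0,0,0,255,0,0.8,-1,0,0,0,255,0,0.8,0,0,0,0,255,0,0.8,0,0,0,0,255]'|grep -E "pos|ft"; python3 -c "
from h import *
for i in range(4): robot.camera('wrist')
delta((.5114,-.1718,.068),0); print(pose()[1]['ft_force'])"
```

```text
position: [0.5114, -0.1716, 0.0685]
ft_force: [-1.2, 0.8, 8.9]
delta [0.1 0.2 0.5] [ 0.02 -0.03  0.01] | t 7.35 pos [ 0.5113 -0.1716  0.0685] w 0.0602 gf 19.9
[-1.98375596  0.73002783  7.91655573]
```

Release, rise, back off and look at the stack.

```bash
python3 -m crank '[0,0,0,0,0,0,60,0,0,0,0,0,0,40,0,0,0,0,0,0,0,0,0,0,0,0,0,0,0,0,0,0,0,0,0]'|grep -E "pos|ft|grip"
python3 -m crank '[0,0,-35,0,0,0,0,0,0,-70,0,0,0,0,0,0,-110,0,0,0,0,-40,0,-110,0,0,0,0,-80,0,-110,0,0,0,0]'|grep -E "pos|grip"
python3 -m crank '[0,0,0,0,0,0,0,0,0,0,0,0,0,0,0,0,0,0,0,0,0,0,0,0,0,0,0,0,0,0,0,0,0,0,0]'>/dev/null
python3 - <<'E'
from det import *
im,K,E,T=avgcam('w5',3)
cv2.imwrite('pics/w5.png',cv2.resize(im,(800,600),interpolation=cv2.INTER_CUBIC))
c=blob(im,K,E,(.5122,-.1715,.056),.034,0,45,.056); m,d=circ(K,E,c,.056); print('bearing',m,d)
E
```

```text
position: [0.5112, -0.1715, 0.0673]
ft_force: [0.5, 0.6, -0.2]
grip_width: 0.0839
grip_force: 0.0
position: [0.4341, -0.1735, 0.1801]
grip_width: 0.0869
grip_force: 0.0
pose [ 0.4324 -0.1719  0.1774] sd [0.0002 0.0001 0.0001] rot [-0.03  0.05 -0.04]
bearing [ 0.51159634 -0.17134346] [50.16077042 50.29269791]
```

View pics/w5.png

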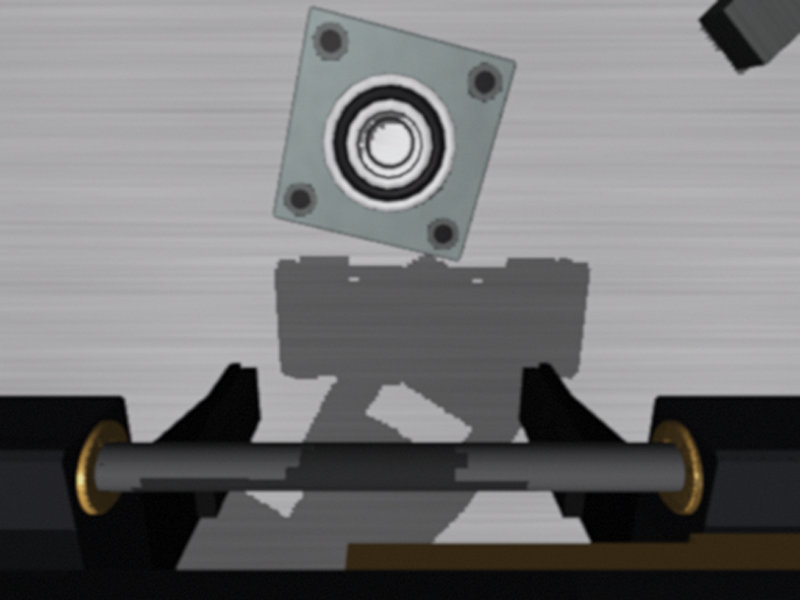

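The bearing sits on the boss, its bore concentric at (390,143). It measures (0.5116, -0.1713) against the boss at (0.5122, -0.1716). Next is the spacer.

```bash
python3 -m crank '[5,-40,-20,0,0,0,0,10,-80,-20,0,0,0,0,15,-120,-20,0,0,0,0,20,-160,-20,0,0,0,0,25,-200,-20,0,0,0,0]'>/dev/null
python3 -m crank '[5,-40,0,0,0,0,0,10,-80,0,0,0,0,0,15,-120,0,0,0,0,0,20,-160,0,0,0,0,0,25,-200,0,0,0,0,0]'>/dev/null
python3 -m crank '[8,-40,0,0,0,0,0,16,-80,0,0,0,0,0,24,-120,0,0,0,0,0,28,-137,0,0,0,0,0,28,-137,0,0,0,0,0]'>/dev/null
python3 -m crank '[0,0,0,0,0,0,0,0,0,0,0,0,0,0,0,0,0,0,0,0,0,0,0,0,0,0,0,0,0,0,0,0,0,0,0]'|grep pos
python3 - <<'E'
from det import *
im,K,E,T=avgcam('w6',3)
u=proj(K,E,(.5958,.3671,.04)); print(u)
cv2.imwrite('pics/w6.png',cv2.resize(im,(800,600),interpolation=cv2.INTER_CUBIC))
E
```

```text
position: [0.5093, 0.3643, 0.1977]
pose [0.5093 0.3645 0.1977] sd [0.     0.0001 0.    ] rot [-0.01 -0.01  0.08]
[246.10979918  81.92462636]
```

View pics/w6.png

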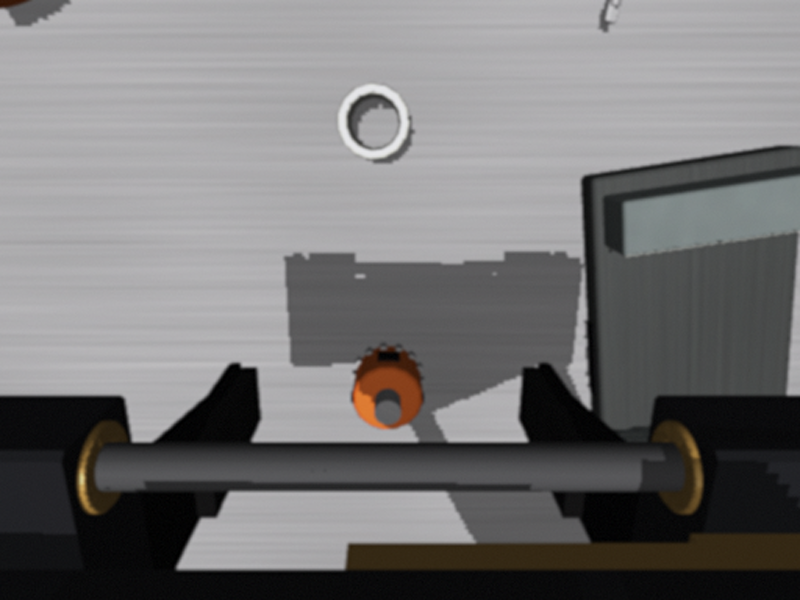

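The spacer's bright rim is at (374,122) and the hole saw is at (388,390), 165 mm nearer the robot. Measure the spacer.

```bash
python3 - <<'E'
from det import *
im,K,E=load('w6')
for lo in (205,215):
    c=blob(im,K,E,(.597,.370,.04),.028,lo,255,.04); m,d=circ(K,E,c,.04); print('spacer',len(c),m,d)
delta((m[0],m[1],.1),0)
E
```

```text
spacer 126 [0.59924188 0.37336548] [35.44208908 35.80446625]
spacer 125 [0.59918079 0.37332565] [34.98313904 35.4646759 ]
delta [89.8 -8.5 97.8] [-0.   -0.01 -0.05] | t 10.57 pos [0.5093 0.3649 0.1978] w 0.087 gf 0.0
```

```bash
python3 -m crank '[36,-4,15,0,0,0,0,72,-8.5,30,0,0,0,0,89.8,-8.5,60,0,0,0,0,89.8,-8.5,90,0,0,0,0,89.8,-8.5,98,0,0,0,0]'>/dev/null
python3 -m crank '[0,0,0,0,0,0,0,0,0,0,0,0,0,0,0,0,25,0,0,0,0,0,0,50,0,0,0,0,0,0,64,0,0,0,0]'|grep pos
python3 -m crank '[0,0,0,0,0,0,0,0,0,0,0,0,0,0,0,0,0,0,0,0,0,0,0,0,0,0,0,0,0,0,0,0,0,0,0]'>/dev/null
python3 -c "
from h import *
delta((.5992,.3732,.035),0)"
```

```text
position: [0.5988, 0.3745, 0.0364]
delta [-0.8  1.3  2.4] [-0.07 -0.16  0.01] | t 11.82 pos [0.6    0.3745 0.0374] w 0.087 gf 0.0
```

```bash
python3 -m crank '[-0.7,1,2,0,0,0,0,-0.7,1,2,0,0,0,0,-0.7,1,2,0,0,0,100,-0.7,1,2,0,0,0,255,-0.7,1,2,0,0,0,255]' 20 >/dev/null
python3 -m crank '[0,0,0,0,0,0,255,0,0,0,0,0,0,255,0,0,0,0,0,0,255,0,0,0,0,0,0,255,0,0,0,0,0,0,255]'|grep -E "pos|ft|grip"
python3 -m crank '[0,0,0,0,0,0,255,0,0,0,0,0,0,255,0,0,0,0,0,0,255,0,0,0,0,0,0,255,0,0,0,0,0,0,255]'|grep -E "pos|ft|grip"
```

```text
position: [0.5983, 0.3731, 0.0335]
ft_force: [0.3, -0.2, -0.3]
grip_width: 0.0417
grip_force: 0.0
position: [0.5983, 0.373, 0.0335]
ft_force: [0.4, 0.6, -0.2]
grip_width: 0.038
grip_force: 20.0
```

```bash
python3 -m crank '[0,0,-40,0,0,0,255,0,0,-80,0,0,0,255,0,0,-115,0,0,0,255,-10,30,-115,0,0,0,255,-20,60,-115,0,0,0,255]'|grep -E "pos|grip"
python3 -m crank '[-14,39,0,0,0,0,255,-28,78,0,0,0,0,255,-42,117,0,0,0,0,255,-56,156,0,0,0,0,255,-70,195,0,0,0,0,255]'>/dev/null
python3 -m crank '[-14,39,0,0,0,0,255,-28,78,0,0,0,0,255,-42,117,0,0,0,0,255,-56,156,0,0,0,0,255,-70,195,0,0,0,0,255]'>/dev/null
python3 -m crank '[-14,35,0,0,0,0,255,-23,70,0,0,0,0,255,-23,94,0,0,0,0,255,-23,94,0,0,0,0,255,-23,94,0,0,0,0,255]'|grep -E "pos|grip"
python3 -m crank '[0,0,0,0,0,0,255,0,0,0,0,0,0,255,0,0,0,0,0,0,255,0,0,0,0,0,0,255,0,0,0,0,0,0,255]'|grep -E "pos|grip"
python3 - <<'E'
from det import *
im,K,E,T=avgcam('w7',4)
cv2.imwrite('pics/w7.png',cv2.resize(im,(800,600),interpolation=cv2.INTER_CUBIC))
c=blob(im,K,E,(.5118,-.1715,.056),.034,0,45,.056); m,d=circ(K,E,c,.056); print('bearing',m,d,'rel',(T[:3,:3].T@(np.append(m,.056)-T[:3,3])*1000).round(2))
p=T[:3,3]; print(proj(K,E,p+[0,0,.005]))
E
```

```text
position: [0.5805, 0.3145, 0.1521]
grip_width: 0.0378
grip_force: 20.0
position: [0.4154, -0.1725, 0.1487]
grip_width: 0.0384
grip_force: 20.0
position: [0.4154, -0.1701, 0.1486]
grip_width: 0.0382
grip_force: 20.0
pose [ 0.4154 -0.1704  0.1486] sd [0.     0.0002 0.    ] rot [ 0.   -0.01 -0.08]
bearing [ 0.51140854 -0.17085492] [50.27176666 50.53975296] rel [95.98  0.64 92.56]
[249.33534666 284.18914177]
```

View pics/w7.png

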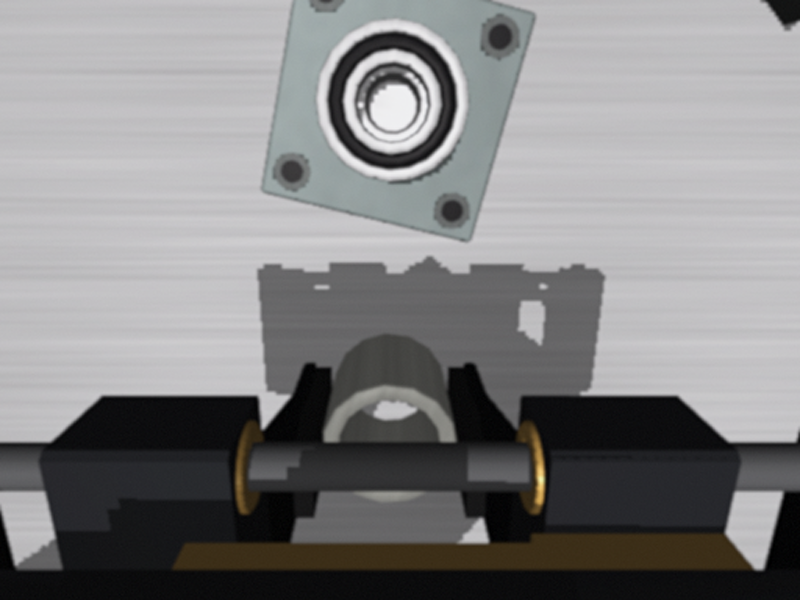

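The bearing top is at (393,101). The held spacer's rim spans columns 325–455 and rows 385–500. I work out the offset of the spacer in the hand.

```bash
python3 - <<'E'
from det import *
from scipy.optimize import least_squares
im,K,E=load('w7'); T=np.load('cal_w7.npz')['T']; z=T[2,3]+.0065
g=cv2.cvtColor(im,cv2.COLOR_BGR2GRAY).astype(np.float32)
c0=proj(K,E,T[:3,3]+[0,0,.0065]); print(c0)
pts=[]
for a in np.radians(list(np.arange(-150,-29,4))+list(np.arange(75,106,3))):
    r=np.arange(25,50,.25); xy=(c0+np.c_[np.cos(a)*r,np.sin(a)*r]).astype(np.float32)
    v=cv2.remap(g,xy[:,0][None],xy[:,1][None],cv2.INTER_LINEAR)[0]
    gr=np.gradient(cv2.GaussianBlur(v[None],(9,1),0)[0]); i=np.argmin(gr) if a<0 else np.argmax(abs(gr))
    pts.append(xy[i])
w=onz(K,E,pts,z)[:,:2]
for n,k in (('top',np.arange(len(w))<31),('all',np.ones(len(w),bool))):
    s=least_squares(lambda q:np.hypot(*(w[k]-q[:2]).T)-q[2],[*T[:2,3],.019],loss='soft_l1',f_scale=.0005).x
    print(n,s[2],'rel world mm',(s[:2]-T[:2,3])*1000,np.std(np.hypot(*(w[k]-s[:2]).T)-s[2]))
E
```

```text
[249.33618899 286.07588658]
top 0.01877237679124328 rel world mm [0.19057901 0.25379842] 0.0014688223715973584
all 0.01690051774629837 rel world mm [2.40461681 0.25039484] 0.0013604702493332033
```

```bash
python3 -m crank '[40,0.4,0,0,0,0,255,80,0.9,0,0,0,0,255,95.6,0.9,0,0,0,0,255,95.6,0.9,0,0,0,0,255,95.6,0.9,0,0,0,0,255]'>/dev/null
python3 -m crank '[0,0,0,0,0,0,255,0,0,25,0,0,0,255,0,0,48,0,0,0,255,0,0,54,0,0,0,255,0,0,54,0,0,0,255]'|grep -E "pos|ft|grip"
python3 -c "
from h import *
for i in range(6): robot.camera('wrist')
delta((.5110,-.1713,.0895),0); print(pose()[1]['ft_force'])"
```

```text
position: [0.5082, -0.171, 0.093]
ft_force: [-0.2, -0.9, -0.6]
grip_width: 0.0379
grip_force: 20.0
delta [-0.5 -1.   6.2] [ 0.06 -0.11  0.  ] | t 16.48 pos [ 0.5114 -0.1723  0.0957] w 0.0379 gf 20.0
[ 0.50834663  0.55245364 -1.84226903]
```

```bash
python3 -m crank '[-0.4,-0.9,3,0,0,0,255,-0.4,-0.9,5,0,0,0,255,-0.4,-0.9,5,0,0,0,255,-0.4,-0.9,5,0,0,0,255,-0.4,-0.9,5,0,0,0,255]'>/dev/null
python3 -c "
from h import *
for i in range(6): robot.camera('wrist')
delta((.5110,-.1713,.0895),0); print(pose()[1]['ft_force'])"
```

```text
delta [0.5 0.3 0. ] [0.   0.   0.01] | t 17.2 pos [ 0.5105 -0.171   0.0895] w 0.0383 gf 20.0
[-0.06573287  0.13470985 -0.80011992]
```

```bash
python3 -m crank '[0.5,0.3,0.5,0,0,0,255,0.5,0.3,0.8,0,0,0,255,0.5,0.3,1.2,0,0,0,255,0.5,0.3,1.2,0,0,0,255,0.5,0.3,1.2,0,0,0,255]'>/dev/null
python3 -c "
from h import *
for i in range(4): robot.camera('wrist')
delta((.5110,-.1713,.0895),0); print(pose()[1]['ft_force'])"
```

```text
delta [ 0.4  0.2 -0.1] [-0.01  0.03  0.01] | t 17.82 pos [ 0.5106 -0.1711  0.0894] w 0.038 gf 20.0
[-2.52631789  0.71888799  7.66826129]
```

```bash
python3 -m crank '[0,0,-0.5,0,0,0,150,0,0,-0.5,0,0,0,100,0,0,-0.5,0,0,0,0,0,0,-0.5,0,0,0,0,0,0,-0.5,0,0,0,0]'|grep -E "pos|ft|grip"
python3 -m crank '[0,0,-35,0,0,0,0,0,0,-70,0,0,0,0,0,0,-105,0,0,0,0,-40,0,-110,0,0,0,0,-80,0,-110,0,0,0,0]'|grep -E "pos|grip"
python3 -m crank '[0,0,0,0,0,0,0,0,0,0,0,0,0,0,0,0,0,0,0,0,0,0,0,0,0,0,0,0,0,0,0,0,0,0,0]'>/dev/null
python3 - <<'E'
from det import *
im,K,E,T=avgcam('w8',3)
cv2.imwrite('pics/w8.png',cv2.resize(im,(800,600),interpolation=cv2.INTER_CUBIC))
for lo in (205,225):
  c=blob(im,K,E,(.511,-.171,.096),.021,lo,255,.096)
  if c is not None: print('spacer',circ(K,E,c,.096))
E
```

```text
position: [0.5113, -0.1715, 0.0887]
ft_force: [-0.0, 0.1, -0.2]
grip_width: 0.0572
grip_force: 0.0
position: [0.434, -0.1734, 0.2017]
grip_width: 0.085
grip_force: 0.0
pose [ 0.4322 -0.1717  0.1987] sd [0.0002 0.0001 0.0001] rot [-0.03  0.04 -0.03]
spacer (array([ 0.51192862, -0.17085776]), array([35.56267166, 35.75511169]))Traceback (most recent call last):
  File "<stdin>", line 6, in <module>
  File "det.py", line 12, in circ
    e=cv2.fitEllipse(w); return np.array(e[0])/1000,np.array(e[1])
cv2.error: OpenCV(4.12.0) /io/opencv/modules/imgproc/src/shapedescr.cpp:361: error: (-201:Incorrect size of input array) There should be at least 5 points to fit the ellipse in function 'fitEllipseNoDirect'
```

View pics/w8.png

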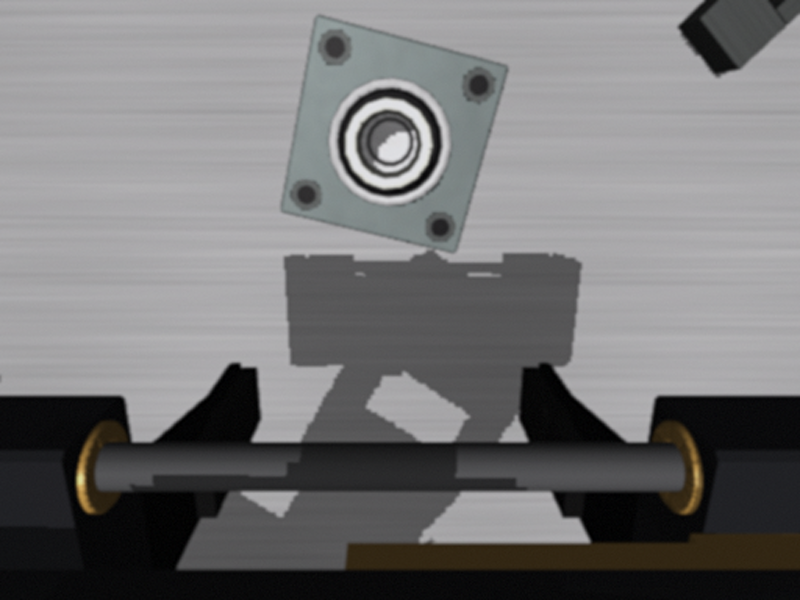

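The spacer stands concentric on the bearing at (388,141) and measures (0.5119, -0.1709). Next is the clevis, with the tool turned to a yaw of about 135°.

```bash
python3 -m crank '[26,31,0,0,0,-7,0,52,62,0,0,0,-14,0,78,93,0,0,0,-21,0,104,124,0,0,0,-28,0,130,156,0,0,0,-35,0]'>/dev/null
python3 -m crank '[0,0,0,0,0,-7,0,0,0,0,0,0,-14,0,0,0,0,0,0,-21,0,0,0,0,0,0,-28,0,0,0,0,0,0,-35,0]'>/dev/null
python3 -m crank '[0,0,0,0,0,-7,0,0,0,0,0,0,-14,0,0,0,0,0,0,-21,0,0,0,0,0,0,-28,0,0,0,0,0,0,-35,0]'>/dev/null
python3 -m crank '[0,0,0,0,0,-7,0,0,0,0,0,0,-14,0,0,0,0,0,0,-21,0,0,0,0,0,0,-28,0,0,0,0,0,0,-29,0]'>/dev/null
python3 -c "
from h import *
delta((.625,-.41,.2),np.radians(135))"
```

```text
delta [-103.8  -12.1   -1.7] [-0.   -0.03 -0.81] | t 20.88 pos [ 0.5613 -0.3272  0.1983] w 0.0871 gf 0.0
```

```bash
python3 -m crank '[-35,-4,0,0,0,0,0,-70,-8,0,0,0,0,0,-100,-12,0,0,0,-1,0,-104,-12,0,0,0,-1,0,-104,-12,0,0,0,-1,0]'>/dev/null
python3 -m crank '[0,0,0,0,0,0,0,0,0,0,0,0,0,0,0,0,0,0,0,0,0,0,0,0,0,0,0,0,0,0,0,0,0,0,0]'>/dev/null
python3 - <<'E'
from det import *
im,K,E,T=avgcam('w9',3)
cv2.imwrite('pics/w9.png',cv2.resize(im,(800,600),interpolation=cv2.INTER_CUBIC))
E
```

```text
pose [ 0.6245 -0.4099  0.1992] sd [0.     0.0002 0.    ] rot [  -0.      0.   -135.02]
```

View pics/w9.png

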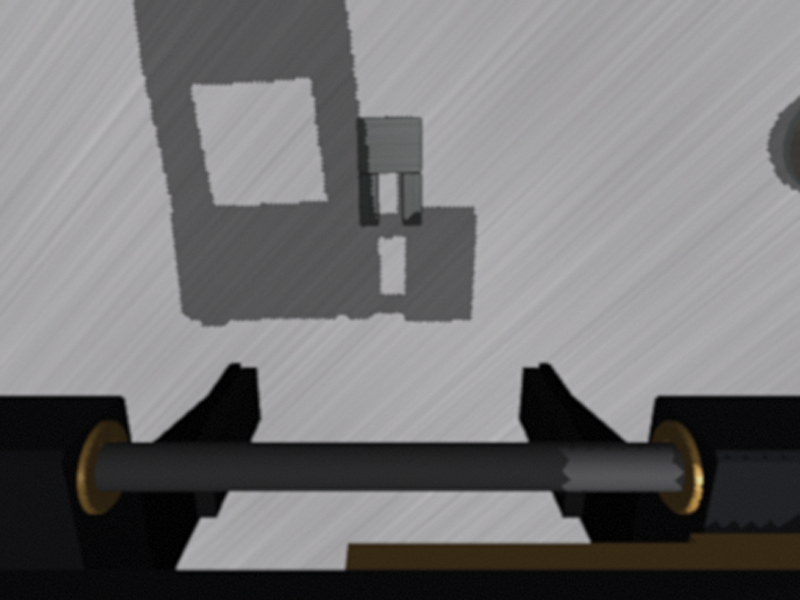

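The picture shows the clevis at columns 358–422 and rows 117–225, its long sides upright and so aligned with the tool.

```bash
python3 - <<'E'
from det import *
im,K,E=load('w9'); T=np.load('cal_w9.npz')['T']
f=lambda p:(np.array(p)+.5)/1.5625-.5
q=onz(K,E,[f(p) for p in [(358.5,117),(422,117),(422,224.5),(359.5,224.5)]],.024)
print([np.linalg.norm(q[i]-q[i-1]).round(4) for i in range(4)],q.mean(0))
L=(q[0]+q[1]-q[2]-q[3]); print('long deg',np.degrees(np.arctan2(L[1],L[0])))
g=cv2.cvtColor(im,cv2.COLOR_BGR2GRAY); print(g[105,222:278],'\n',g[66:82,250],g[134:150,264])
print(tri([(load('w9')[1],E,f((422,117))), (lambda a:(a[1],a[2],f((531,151))))(load('w2'))]))
m=q.mean(0); delta((m[0],m[1],.032),np.radians(135))
E
```

```text
[np.float64(0.0594), np.float64(0.035), np.float64(0.0594), np.float64(0.0365)] [ 0.5827669  -0.36552159  0.024     ]
long deg 135.41598288391242
[ 87  87  86  86  85  83  70  52  42  42  43  42  45  58  79  93  96  97
  95  96  98  98  96  99  98  99  98  99  99 100  99  99 100  99 101 100
 100  99 100 101 100 102 100 102 102 100  96 103 131 160 168 169 170 171
 169 168] 
 [166 165 167 166 167 167 166 158 129  95  97 104 103 101 101 103] [90 85 69 51 40 37 37 37 39 47 63 81 87 85 87 86]
(array([ 0.56274688, -0.33587844,  0.1083676 ]), np.float64(0.009679574865929965))
delta [ 61.2   2.  167.2] [0.   0.01 0.01] | t 21.87 pos [ 0.6246 -0.4102  0.1992] w 0.087 gf 0.0
```

```bash
python3 -m crank '[30,1,20,0,0,0,0,61.2,2,45,0,0,0,0,61.2,2,80,0,0,0,0,61.2,2,115,0,0,0,0,61.2,2,125,0,0,0,0]'>/dev/null
python3 -m crank '[0,0,0,0,0,-0.4,0,0,0,20,0,0,-0.4,0,0,0,40,0,0,-0.4,0,0,0,43,0,0,-0.4,0,0,0,43,0,0,-0.4,0]'>/dev/null
python3 -c "
from h import *
for i in range(4): robot.camera('wrist')
delta((.5828,-.3655,.030),np.radians(135.4))"
```

```text
delta [1.8 0.1 3. ] [0.01 0.22 0.01] | t 22.9 pos [ 0.584  -0.3668  0.033 ] w 0.0868 gf 0.0
```

```bash
python3 -m crank '[1.5,0,2.5,0,0,0,0,1.5,0,2.5,0,0,0,0,1.5,0,2.5,0,0,0,100,1.5,0,2.5,0,0,0,255,1.5,0,2.5,0,0,0,255]' 30 >/dev/null
python3 -m crank '[0,0,0,0,0,0,255,0,0,0,0,0,0,255,0,0,0,0,0,0,255,0,0,0,0,0,0,255,0,0,0,0,0,0,255]'>/dev/null
python3 -m crank '[0,0,0,0,0,0,255,0,0,0,0,0,0,255,0,0,0,0,0,0,255,0,0,0,0,0,0,255,0,0,0,0,0,0,255]'|grep -E "pos|ft|grip"
python3 -c "
from h import *
delta((.5828,-.3655,.030),np.radians(135.4))"
```

```text
position: [0.5815, -0.3648, 0.0283]
ft_force: [-1.5, -1.1, 0.7]
grip_width: 0.0357
grip_force: 30.0
delta [-1.4  0.4 -1.7] [-0.02 -0.01  0.01] | t 24.15 pos [ 0.5815 -0.3648  0.0283] w 0.0357 gf 30.0
```

```bash
python3 -m crank '[0,0,-35,0,0,0,255,0,0,-70,0,0,0,255,0,0,-105,0,0,0,255,0,0,-140,0,0,0,255,0,0,-172,0,0,0,255]'>/dev/null
python3 -m crank '[34,22,0,0,0,0,255,68,44,0,0,0,0,255,102,67,0,0,0,0,255,136,89,0,0,0,0,255,170,112,0,0,0,0,255]'>/dev/null
python3 -m crank '[34,22,0,0,0,0,255,68,44,0,0,0,0,255,102,67,0,0,0,0,255,136,89,0,0,0,0,255,170,112,0,0,0,0,255]'|grep -E "pos|grip"
python3 -m crank '[13,8,0,0,0,7,255,26,16,0,0,0,14,255,39,26,0,0,0,21,255,39,26,0,0,0,28,255,39,26,0,0,0,35,255]'|grep -E "pos|grip"
python3 -m crank '[0,0,0,0,0,0,255,0,0,0,0,0,0,255,0,0,0,0,0,0,255,0,0,0,0,0,0,255,0,0,0,0,0,0,255]'>/dev/null
python3 - <<'E'
from det import *
im,K,E,T=avgcam('w10',3)
cv2.imwrite('pics/w10.png',cv2.resize(im,(800,600),interpolation=cv2.INTER_CUBIC))
E
```

```text
position: [0.4957, 0.0356, 0.2001]
grip_width: 0.0359
grip_force: 30.0
position: [0.4865, 0.0809, 0.2001]
grip_width: 0.0359
grip_force: 30.0
pose [0.4874 0.0792 0.2003] sd [0. 0. 0.] rot [ 1.0000e-02 -0.0000e+00 -1.0043e+02]
```

View pics/w10.png

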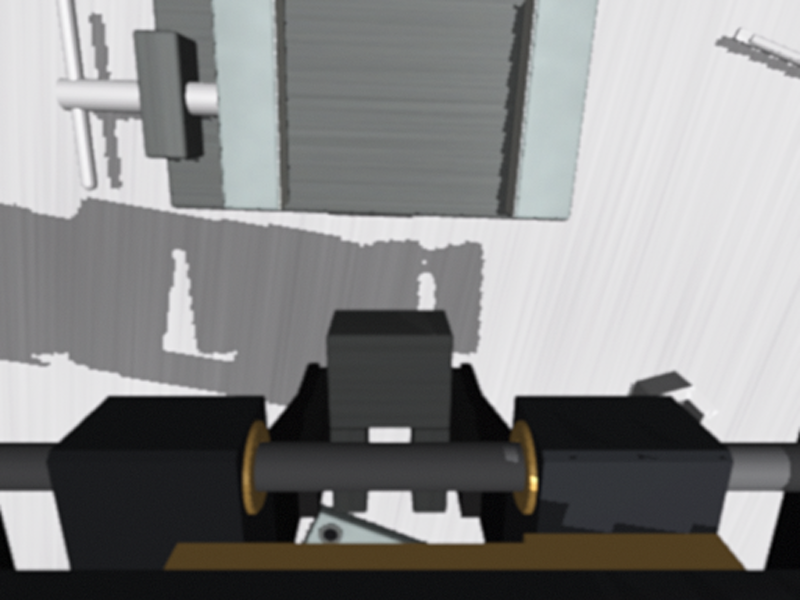

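The held clevis spans columns 329–452 and rows 335–510. The vise jaws' lower ends are at row 208 (near jaw) and row 217 (far jaw), and the upper ends are cut off. I move on for a second view.

```bash
python3 -m crank '[30,0,0,0,0,0,255,60,0,0,0,0,0,255,70,0,0,0,0,0,255,70,0,0,0,0,0,255,70,0,0,0,0,0,255]'>/dev/null
python3 -m crank '[0,0,0,0,0,0,255,0,0,0,0,0,0,255,0,0,0,0,0,0,255,0,0,0,0,0,0,255,0,0,0,0,0,0,255]'>/dev/null
python3 - <<'E'
from det import *
im,K,E,T=avgcam('w11',3)
cv2.imwrite('pics/w11.png',cv2.resize(im,(800,600),interpolation=cv2.INTER_CUBIC))
E
```

```text
pose [0.4749 0.1478 0.2003] sd [0.     0.0001 0.    ] rot [  -0.     -0.   -100.36]
```

View pics/w11.png

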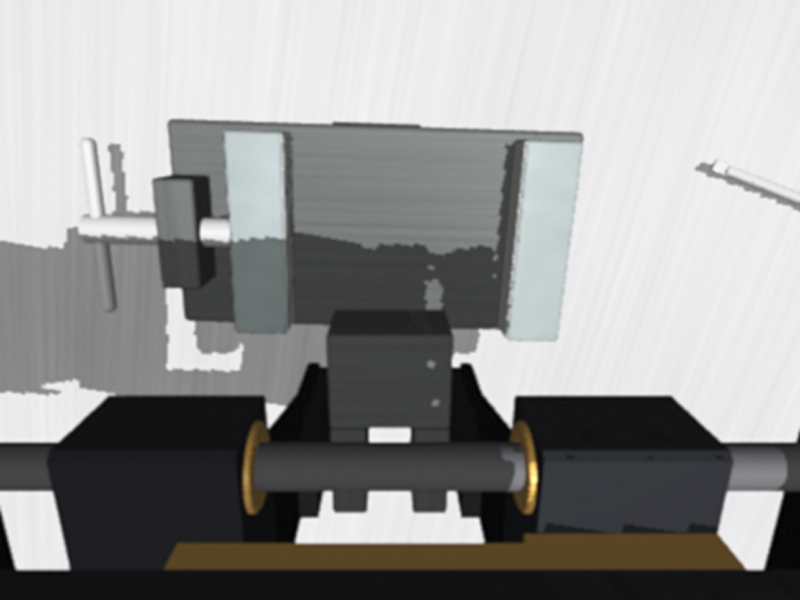

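The jaw tops' inner corners are near (284,133) and (289,331), far (523,142) and (506,338). The clevis end edge is at row 335, between columns 329 and 452.

```bash
python3 - <<'E'
from det import *
im,K,E=load('w11'); T=np.load('cal_w11.npz')['T']
f=lambda p:(np.array(p)+.5)/1.5625-.5
W=lambda P,z:onz(K,E,[f(p) for p in P],z)
q=W([(284.5,132.5),(289.5,331),(506,338.5),(523,141.5)],.052)
print(q.round(4)); print('near len',np.linalg.norm(q[0]-q[1]),'far',np.linalg.norm(q[2]-q[3]),'gap',np.linalg.norm((q[0]+q[1]-q[2]-q[3])/2))
o=W([(224.5,131),(582,140.5),(557.5,341),(236,333)],.052); print('outer',o.mean(0))
c=q.mean(0); L=q[0]+q[3]-q[1]-q[2]; G=q[2]+q[3]-q[0]-q[1]; print('centre',c,'yaw y-90',np.degrees(np.arctan2(L[1],L[0]))-90,'x',np.degrees(np.arctan2(G[1],G[0])))
b=W([(170,120),(582,133.5)],.022); print('base edge far-y',np.degrees(np.arctan2(*(b[1]-b[0])[[1,0]])),np.linalg.norm(b[1]-b[0]))
z=T[2,3]-.0043
h=W([(329,335),(452,335),(447,511),(333,511)],z); rel=(h-T[:3,3])@T[:3,:3]*1000; print('hand rel tool',rel.round(1),rel.mean(0))
# second view lower corners
im,K,E=load('w10'); d=onz(K,E,[f(p) for p in [(280.5,208),(513,216.5)]],.052); print('w10 lower corners',d.round(4))
K2,E2=load('w11')[1:]
print('heights',tri([(K,E,f((280.5,208))),(K2,E2,f((289.5,331)))]),tri([(K,E,f((513,216.5))),(K2,E2,f((506,338.5)))]))
E
```

```text
[[0.4088 0.2202 0.052 ]
 [0.425  0.1139 0.052 ]
 [0.5469 0.1318 0.052 ]
 [0.5291 0.2379 0.052 ]]
near len 0.10750154394261319 far 0.10759386571821426 gap 0.12238613678352936
outer [0.4771826  0.17554464 0.052     ]
centre [0.47745124 0.1759812  0.052     ] yaw y-90 9.087463273179154 x 8.372728472445727
base edge far-y 8.669272105220033 0.23053689560796073
hand rel tool [[ 28.1 -15.5   4.3]
 [ 28.1  19.3   4.3]
 [-31.3  19.9   4.3]
 [-31.3 -16.2   4.3]] [-1.59561891  1.87761414  4.300055  ]
w10 lower corners [[0.4239 0.1133 0.052 ]
 [0.546  0.1314 0.052 ]]
heights (array([0.42423049, 0.11314602, 0.05042726]), np.float64(0.000560253546801224)) (array([0.5467975 , 0.13134324, 0.05070186]), np.float64(0.0004814750942001651))
```

```bash
python3 - <<'E'
from det import *
for n in ['w7','w10','w11']:
    im,K,E=load(n); T=np.load(f'cal_{n}.npz')['T']; M=np.linalg.inv(T)@E; print(n,M.round(4).tolist(),proj(K,E,T[:3,3]+[0,0,-.0043]),T[:3,:3].round(4).tolist())
E
```

```text
w7 [[0.0016, -0.954, -0.2998, 0.0841], [1.0, 0.0017, -0.0, -0.0002], [0.0005, -0.2998, 0.954, -0.1385], [0.0, 0.0, 0.0, 1.0]] [249.33045749 273.23789616] [[1.0, 0.0013, -0.0001], [0.0013, -1.0, 0.0001], [-0.0001, -0.0001, -1.0]]
w10 [[0.0016, -0.9545, -0.2982, 0.0824], [1.0, 0.0018, -0.0004, 0.0016], [0.0009, -0.2982, 0.9545, -0.1385], [0.0, 0.0, 0.0, 1.0]] [245.55226977 270.59874408] [[-0.181, 0.9835, -0.0001], [0.9835, 0.181, 0.0001], [0.0001, -0.0001, -1.0]]
w11 [[0.0016, -0.9545, -0.2983, 0.0824], [1.0, 0.0018, -0.0004, 0.0016], [0.0009, -0.2982, 0.9545, -0.1385], [0.0, 0.0, 0.0, 1.0]] [245.5512058  270.59964117] [[-0.1799, 0.9837, -0.0], [0.9837, 0.1799, -0.0001], [-0.0001, -0.0, -1.0]]
```

The reported wrist mount carries a constant world-frame bias. It cancels because the vise and the held clevis are measured in the same picture.

```bash
python3 -c "
from h import *
delta((.4753,.1772,.0503),np.radians(98.7))"
```

```text
delta [ 28.6   5.7 150.1] [0.   0.   1.68] | t 27.37 pos [0.4748 0.1481 0.2004] w 0.0356 gf 30.0
```

```bash
python3 -m crank '[28.6,5.7,0,0,0,1.68,255,28.6,5.7,35,0,0,1.68,255,28.6,5.7,70,0,0,1.68,255,28.6,5.7,105,0,0,1.68,255,28.6,5.7,105,0,0,1.68,255]'>/dev/null
python3 -c "
from h import *
for i in range(6): robot.camera('wrist')
delta((.4753,.1772,.0503),np.radians(98.7))"
```

```text
delta [-0.2 -2.  47.5] [0.31 0.   0.02] | t 28.08 pos [0.477  0.1777 0.0978] w 0.036 gf 30.0
```

```bash
python3 -m crank '[0,-1.5,15,0,0,0,255,0,-1.5,30,0,0,0,255,0,-1.5,40,0,0,0,255,0,-1.5,43,0,0,0,255,0,-1.5,43,0,0,0,255]'>/dev/null
python3 -c "
from h import *
for i in range(6): robot.camera('wrist')
delta((.4753,.1772,.0503),np.radians(98.7)); print(pose()[1]['ft_force'])"
```

```text
delta [-0.3  1.1  2.7] [ 0.07 -0.    0.03] | t 28.8 pos [0.4741 0.1773 0.053 ] w 0.0356 gf 30.0
[ 0.73334086  0.56738123 -2.40347562]
```

```bash
python3 -m crank '[0,1,1,0,0,0,255,0,1,2,0,0,0,255,0,1,2.5,0,0,0,255,0,1,3.2,0,0,0,255,0,1,3.2,0,0,0,255]'>/dev/null
python3 -c "
from h import *
for i in range(5): robot.camera('wrist')
delta((.4753,.1772,.0503),np.radians(98.7)); print(pose()[1]['ft_force'])"
```

```text
delta [-0.2  0.2 -0.1] [0.07 0.   0.03] | t 29.47 pos [0.4751 0.1774 0.0502] w 0.0356 gf 30.0
[-0.62268406 -0.58398604  7.21013022]
```

```bash
python3 -m crank '[0,0,0,0,0,0,100,0,0,0,0,0,0,100,0,0,0,0,0,0,100,0,0,0,0,0,0,100,0,0,0,0,0,0,100]'|grep -E "ft|grip"
python3 -m crank '[0,0,-35,0,0,0,100,0,0,-70,0,0,0,100,0,0,-110,0,0,0,50,-30,0,-140,0,0,0,0,-60,0,-150,0,0,0,0]'|grep -E "pos|grip"
python3 -m crank '[0,0,0,0,0,0,0,0,0,0,0,0,0,0,0,0,0,0,0,0,0,0,0,0,0,0,0,0,0,0,0,0,0,0,0]'>/dev/null
python3 - <<'E'
from det import *
im,K,E,T=avgcam('w12',3)
cv2.imwrite('pics/w12.png',cv2.resize(im,(800,600),interpolation=cv2.INTER_CUBIC))
E
```

```text
ft_force: [0.4, -0.5, 0.3]
grip_width: 0.0519
grip_force: 0.0
position: [0.4858, 0.1188, 0.2033]
grip_width: 0.0655
grip_force: 0.0
pose [0.483  0.1188 0.1982] sd [0.0001 0.     0.0001] rot [ 1.200e-01 -9.000e-02 -9.879e+01]
```

View pics/w12.png

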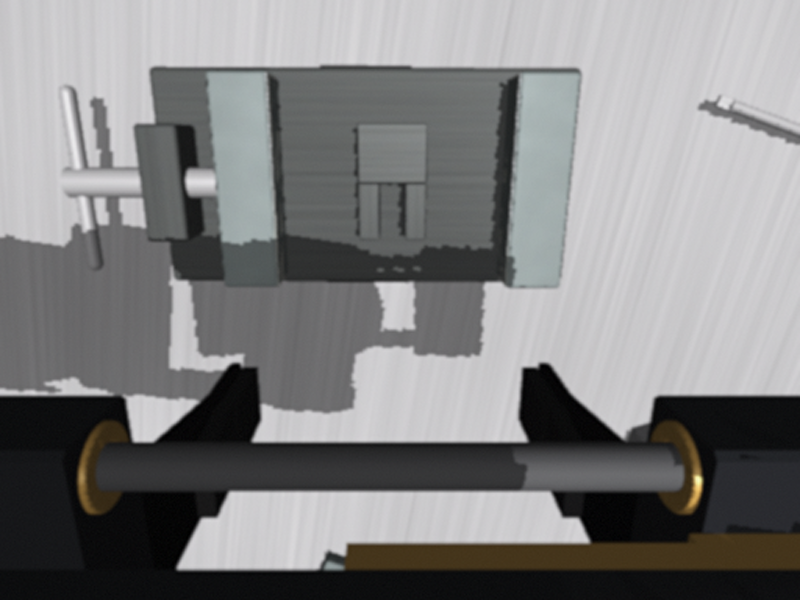

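The clevis lies in the vise at columns 358–426 and rows 124–238. The jaws' inner top corners are (268,73), (279,286), (521,73) and (511,287). Measure the centring.

```bash
python3 - <<'E'
from det import *
im,K,E=load('w12')
f=lambda p:(np.array(p)+.5)/1.5625-.5
W=lambda P,z:onz(K,E,[f(p) for p in P],z)
q=W([(268,73),(279,286),(511,287),(521,73)],.052); c=q.mean(0); G=q[2]+q[3]-q[0]-q[1]; L=q[0]+q[3]-q[1]-q[2]
a=np.arctan2(G[1],G[0]);b=np.arctan2(L[1],L[0])-np.pi/2
h=W([(358.5,124),(426.5,124),(425.5,238),(360,238)],.046); l=h[0]+h[1]-h[2]-h[3]; hb=np.arctan2(l[1],l[0])-np.pi/2
print(c,np.degrees([a,b,hb]),[np.linalg.norm(q[i]-q[i-1]).round(4) for i in range(4)],[np.linalg.norm(h[i]-h[i-1]).round(4) for i in range(4)])
d=(h.mean(0)-c); t=(a+b)/2; print('clevis in vise',d[0]*np.cos(t)+d[1]*np.sin(t),-d[0]*np.sin(t)+d[1]*np.cos(t))
E
```

```text
[0.4780402  0.17553916 0.052     ] [8.76953294 9.19729732 9.11270561] [np.float64(0.1237), np.float64(0.1081), np.float64(0.1273), np.float64(0.1086)] [np.float64(0.059), np.float64(0.0348), np.float64(0.059), np.float64(0.0357)]
clevis in vise -0.0010608755725293997 0.0010998987818007378
```

The clevis is within about 1 mm and 0.3° of the vise's middle, which is inside the measurement error. Next is the nut, with the tool turned to about -30°.

```bash
python3 -m crank '[-18,27,0,0,0,7,0,-36,54,0,0,0,14,0,-54,81,0,0,0,21,0,-72,108,0,0,0,28,0,-91,136,0,0,0,35,0]'>/dev/null
python3 -m crank '[0,0,0,0,0,7,0,0,0,0,0,0,14,0,0,0,0,0,0,21,0,0,0,0,0,0,28,0,0,0,0,0,0,35,0]'>/dev/null
python3 -m crank '[0,0,0,0,0,7,0,0,0,0,0,0,14,0,0,0,0,0,0,21,0,0,0,0,0,0,28,0,0,0,0,0,0,35,0]'>/dev/null
python3 -m crank '[0,0,0,0,0,7,0,0,0,0,0,0,14,0,0,0,0,0,0,21,0,0,0,0,0,0,24,0,0,0,0,0,0,24,0]'>/dev/null
python3 -m crank '[0,0,0,0,0,0,0,0,0,0,0,0,0,0,0,0,0,0,0,0,0,0,0,0,0,0,0,0,0,0,0,0,0,0,0]'>/dev/null
python3 - <<'E'
from det import *
im,K,E,T=avgcam('w13',3)
cv2.imwrite('pics/w13.png',cv2.resize(im,(800,600),interpolation=cv2.INTER_CUBIC)); print(proj(K,E,(.692,.015,.024)))
E
```

```text
pose [0.632  0.0487 0.1991] sd [0. 0. 0.] rot [-0.   -0.   30.26]
[248.86988665 102.72934631]
```

View pics/w13.png

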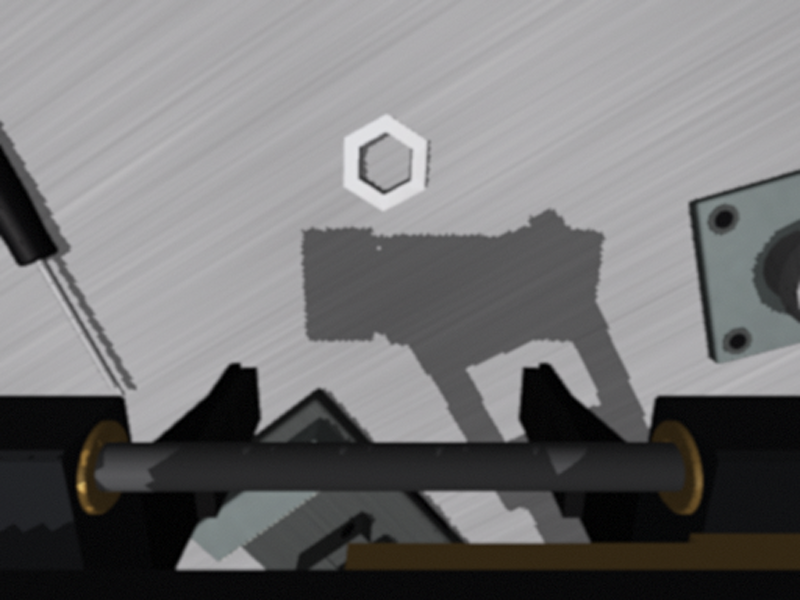

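The nut is at (386,162), with two flats upright in the picture, square to the closing line.

```bash
python3 - <<'E'
from det import *
im,K,E=load('w13')
c=blob(im,K,E,(.692,.015,.024),.036,205,255,.024)
w=(onz(K,E,c,.024)[:,:2]*1000).astype(np.float32); e=cv2.fitEllipse(cv2.convexHull(w)); print(e)
M=cv2.moments(cv2.convexHull(w)); p=np.array([M['m10'],M['m01']])/M['m00']/1000
hull=cv2.convexHull(w)[:,0]/1000-p
A=np.arange(0,60,.5); wd=[sum(np.ptp(hull@[np.cos(t),np.sin(t)]) for t in np.radians([a,a+60,a+120])) for a in A]
a=A[int(np.argmin(wd))]; print('centre',p,'flat normal deg',a,'width',min(wd)/3*1000)
delta((p[0],p[1],.032),np.radians(a-90 if a>30 else a-30))
E
```

```text
((692.3626708984375, 18.404008865356445), (47.697654724121094, 50.03327560424805), 49.16054916381836)
centre [0.69220751 0.01821473] flat normal deg 58.0 width 45.599721249172354
delta [ 67.3  -4.  167.2] [-0.   -0.    1.73] | t 33.1 pos [0.632  0.0487 0.1992] w 0.0869 gf 0.0
```

```bash
python3 -m crank '[33,-2,20,0,0,1.7,0,66,-4,40,0,0,1.7,0,66,-4,80,0,0,1.7,0,66,-4,115,0,0,1.7,0,66,-4,120,0,0,1.7,0]'>/dev/null
python3 -m crank '[0,0,0,0,0,0,0,0,0,20,0,0,0,0,0,0,40,0,0,0,0,0,0,47,0,0,0,0,0,0,47,0,0,0,0]'>/dev/null
python3 -c "
from h import *
for i in range(4): robot.camera('wrist')
delta((.691,.0182,.030),np.radians(-32))"
```

```text
delta [-0.9  1.3  4.4] [-0.09 -0.2   0.03] | t 34.13 pos [0.6925 0.0188 0.0345] w 0.087 gf 0.0
```

```bash
python3 -m crank '[-0.8,1,4,0,0,0,0,-0.8,1,4,0,0,0,0,-0.8,1,4,0,0,0,100,-0.8,1,4,0,0,0,255,-0.8,1,4,0,0,0,255]' 25 >/dev/null
python3 -m crank '[0,0,0,0,0,0,255,0,0,0,0,0,0,255,0,0,0,0,0,0,255,0,0,0,0,0,0,255,0,0,0,0,0,0,255]'>/dev/null
python3 -m crank '[0,0,0,0,0,0,255,0,0,0,0,0,0,255,0,0,0,0,0,0,255,0,0,0,0,0,0,255,0,0,0,0,0,0,255]'|grep -E "pos|ft|grip"
python3 -c "
from h import *
delta((.6922,.0182,.029),np.radians(-32))"
```

```text
position: [0.6898, 0.0185, 0.0281]
ft_force: [0.4, -0.4, -0.3]
grip_width: 0.0453
grip_force: 25.0
delta [ 2.2 -1.  -0.9] [0.   0.   0.03] | t 35.38 pos [0.6898 0.0185 0.0281] w 0.0453 gf 25.0
```

```bash
python3 -m crank '[0,0,-35,0,0,0,255,0,0,-70,0,0,0,255,0,0,-105,0,0,0,255,0,0,-120,0,0,0,255,8,35,-120,0,0,0,255]'>/dev/null
python3 -m crank '[8,37,0,0,0,-4,255,16,74,0,0,0,-8,255,24,111,0,0,0,-12,255,32,150,0,0,0,-18.6,255,39.5,188.4,0,0,0,-18.6,255]'>/dev/null
python3 -m crank '[0,0,0,0,0,0,255,0,0,0,0,0,0,255,0,0,30,0,0,0,255,0,0,60,0,0,0,255,0,0,80,0,0,0,255]'>/dev/null
python3 -c "
from h import *
for i in range(6): robot.camera('wrist')
delta((.6117,-.1961,.0285),np.radians(-13.4))"
```

```text
delta [-1.7  0.5 41.2] [ 0.04 -0.18  0.08] | t 36.93 pos [ 0.6133 -0.1959  0.0697] w 0.046 gf 25.0
```

```bash
python3 -m crank '[-1.2,0.5,20,0,0,0,255,-1.2,0.5,32,0,0,0,255,-1.2,0.5,37,0,0,0,255,-1.2,0.5,37,0,0,0,255,-1.2,0.5,37,0,0,0,255]'>/dev/null
python3 -c "
from h import *
for i in range(6): robot.camera('wrist')
delta((.6117,-.1961,.0285),np.radians(-13.4)); print(pose()[1]['ft_force'])"
```

```text
delta [ 0.7 -0.7  3.3] [ 0.02 -0.06  0.02] | t 37.65 pos [ 0.6109 -0.1966  0.0318] w 0.0458 gf 25.0
[-0.70674271 -0.04492007 -2.81425922]
```

```bash
python3 -m crank '[0.6,-0.6,1.5,0,0,0,255,0.6,-0.6,2.5,0,0,0,255,0.6,-0.6,3.5,0,0,0,255,0.6,-0.6,3.8,0,0,0,255,0.6,-0.6,3.8,0,0,0,255]'>/dev/null
python3 -c "
from h import *
for i in range(6): robot.camera('wrist')
delta((.6117,-.1961,.0285),np.radians(-13.4)); print(pose()[1]['ft_force'])"
```

```text
delta [ 0.4  0.1 -0.4] [ 0.   -0.02  0.03] | t 38.37 pos [ 0.6114 -0.1959  0.0281] w 0.046 gf 25.0
[-1.39941474  0.85703546  4.24205941]
```

```bash
python3 -m crank '[0,0,0,0,0,0,100,0,0,0,0,0,0,80,0,0,0,0,0,0,80,0,0,0,0,0,0,80,0,0,0,0,0,0,80]'|grep -E "ft|grip"
python3 -m crank '[0,0,-35,0,0,0,80,0,0,-70,0,0,0,80,0,0,-110,0,0,0,80,0,0,-150,0,0,0,40,0,0,-190,0,0,0,0]'|grep -E "pos|grip"
python3 -m crank '[-35,0,-15,0,0,0,0,-70,0,-30,0,0,0,0,-105,0,-30,0,0,0,0,-115,0,-30,0,0,0,0,-115,0,-30,0,0,0,0]'|grep -E "pos|grip"
python3 -m crank '[0,0,0,0,0,0,0,0,0,0,0,0,0,0,0,0,0,0,0,0,0,0,0,0,0,0,0,0,0,0,0,0,0,0,0]'>/dev/null
python3 - <<'E'
from det import *
im,K,E,T=avgcam('w14',3)
cv2.imwrite('pics/w14.png',cv2.resize(im,(800,600),interpolation=cv2.INTER_CUBIC))
E
```

```text
ft_force: [0.3, 0.2, 0.1]
grip_width: 0.059
grip_force: 0.0
position: [0.6109, -0.1958, 0.2188]
grip_width: 0.0666
grip_force: 0.0
position: [0.4964, -0.168, 0.2475]
grip_width: 0.0862
grip_force: 0.0
pose [ 0.5    -0.1695  0.2469] sd [0.0002 0.0001 0.    ] rot [ 1.000e-02 -2.000e-02  1.336e+01]
```

View pics/w14.png

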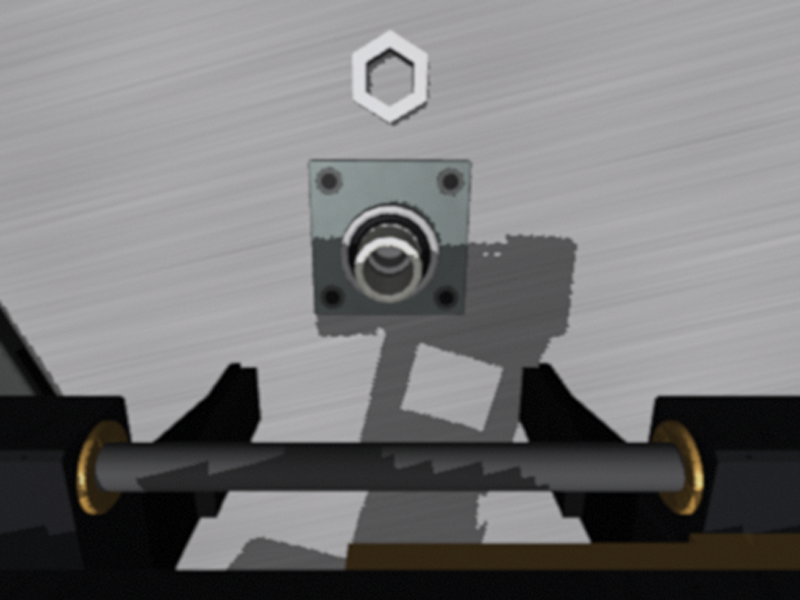

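The nut is at (390,77), squarely behind the flange plate, whose corners are (309,159), (471,160), (466,315) and (316,315). The stack stands upright. I measure it in the flange frame.

```bash
python3 - <<'E'
from det import *
im,K,E=load('w14')
f=lambda p:(np.array(p)+.5)/1.5625-.5
q=onz(K,E,[f(p) for p in [(309,159.5),(471,160),(466,315),(316,315)]],.012); c=q.mean(0)
a=q[0]+q[1]-q[2]-q[3]; b=q[0]+q[3]-q[1]-q[2]; y=[np.arctan2(a[1],a[0]),np.arctan2(-b[0],b[1])]; print('plate',c,y,[np.linalg.norm(q[i]-q[i-1]).round(4) for i in range(4)])
n=blob(im,K,E,(.614,-.196,.024),.034,205,255,.024); w=cv2.convexHull((onz(K,E,n,.024)[:,:2]*1000).astype(np.float32)); M=cv2.moments(w); p=np.array([M['m10'],M['m01']])/M['m00']/1000
t=np.mean(y); 
for o in (c[:2],np.array([.5120,-.1717])):
    d=p-o; print('nut',p,'in flange',(d@[np.cos(t),np.sin(t)]*1000).round(1),(d@[-np.sin(t),np.cos(t)]*1000).round(1))
E
```

```text
plate [ 0.5114286  -0.17246152  0.012     ] [np.float64(-0.2247348854852266), np.float64(-0.23306493520792848)] [np.float64(0.1102), np.float64(0.1087), np.float64(0.1099), np.float64(0.1098)]
nut [ 0.61443989 -0.19583239] in flange 105.6 0.6
nut [ 0.61443989 -0.19583239] in flange 105.2 -0.3
```

```bash
python3 -c "
from rig import robot
print(robot.hand_in())"
```

```text
the job is handed in; nothing more can be done
None
```

The job is handed in, in the order asked: the bearing and spacer are stacked on the boss to within about 1 mm, the clevis is in the vise to about 1 mm, and the nut is about 105 mm behind the flange; no verdict came back on hand-in.

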